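Seat the orange-capped sample tube in the reader's V cradle

TASK

Take the sample tube with the orange cap and lower it, without dropping it, into the V-shaped cradle of the tube reader, cap outwards and its flat base facing the reader's stop, leaving a gap of about 25 mm to the stop. Then slide it along the V until it lies in both flanks with its base fully home against the stop, and let go. Leave the pink and blue tubes in their rests.

Things in the scene. Friction and masses are not known exactly. Their poses are not given: they have to be found in the camera images.
- tube_orange: To load. Lying white cylinder, 42 mm diameter, 110 mm long, 0.15 kg; orange cap (same diameter, last 27 mm) and orange band. Origin: centre of the flat uncapped base face; x runs along the axis from cap to base (middle at x = -55 mm); roll is arbitrary. Starts level, axis 46 mm above the bench, on a grey rest under 38 mm wide and 36 mm high, base pointing away from the robot.
- tube_pink: Leave alone. Same size, axes and kind of rest as tube_orange, but with a pink cap and band. Origin: centre of the base face.
- tube_blue: Leave alone. Same size, axes and kind of rest as tube_orange, but with a blue cap and band. Origin: centre of the base face.
- cradle: Fixed tube reader. Origin: at bench height below the stop's face; x level along the V into the stop. Base plate 100 mm wide, 8 mm thick, x = -145 to 90 mm; black stop plate 40 mm wide, 84 mm high; behind it a white housing 96 mm wide, 90 mm high, blue top.
- seat (a point): Centre of the tube's base face when home, on the stop's face, 58 mm above the bench; axes as the cradle's. The aluminium V rail runs from here to x = -110 mm: flanks rise 40 degrees, 37 mm wide overall (fingers holding the tube pass beside it), bottom 31 mm and edges 44 mm above the bench. A tube in it lies level and slides at 2 to 5 N; first touch may read 9 N.
There are look-alikes about, which are no part of the job. What is shaped like the tube_orange but yellow is not meant.

How it is judged:
By the outcome, as a careful person would: the job done as asked, in the order asked, and still so for the second after the job is handed in, with the robot touching nothing.
It also fails if it takes over 48 s, if anything falls off the work surface, if the arm or the gripper's body presses on something with over 40 N, if the wrist force passes 120 N, or if a joint passes its speed limit or range.

ROBOT

A 6-joint arm with a two-finger parallel gripper is mounted at the origin on the work surface. World frame = base frame: x ahead of the robot, y to its left, z up, the work surface at z = 0. Lengths are in m, angles in degrees, forces in N, time in s.
With the tool pointing down it reaches from about 0.35 to 0.875 m from the base axis. Payload 4.2 kg.
Tool frame: the origin (TCP) lies midway between the tips of the shut fingers; the grasp point (between the pads) lies 19 mm behind it; y points along the fingers, x is the direction in which the jaws open and shut, and the axes are right-handed (so a half turn about y gives the same grasp; the last joint's range is limited). The gripper opens to 87 mm and grips with 3 to 60 N. Pads are 19 mm wide; open, the fingers measure 117 mm over their backs; the gripper's body (75 mm by 190 mm) begins 51 mm behind the grasp point.
Start: joints at [-59.611, 22.042, 0.453, 0, -68.411, -14.817], TCP at [0.168, -0.602, 0.223] pointing down, gripper open.
Joint ranges: [-179.83, 179.83], [-69.29, 118.12], [-61.27, 80.66], [-181.25, 117.63], [-171.15, -9.14], [-177.46, 177.46]. Speed limits (degrees/s): [159.86, 159.86, 180, 180, 180, 180].

INTERFACE

Orientations are given as a 3x3 rotation matrix whose columns are the frame's x, y, z axes.
In Python, from station import * gives the robot as it stands.
- The arm moves only by the tool jog_arm, never from a script. Its argument "series" is a list of rows, each a list of 3 entries, a list of its own where there are three numbers: the shift along the tool's x, y, z in m, then the turn, a rotation vector about the tool's x, y, z in degrees, then the finger opening in m, from 0 to 0.087. A call has 1 to 10 rows; each row shifts and turns the commanded pose from where the row before left it, along the tool's axes as they then stand; what a row does not reach is not made up. A row lasts 1/8 s, in which the tool goes at most 62.5 mm and 10.7 degrees, less where a joint would pass 70% of its speed; a pose out of reach is approached as far as the arm can. A call is refused whole if a number of a shift passes 0.0625 or a number of a turn 10.7, either way. A call with a gripper value outside its range is refused whole. The fingers move at their own pace and stop on an object; the grip force is fixed at half the most. Time passes only in rows, so rows that do not move let the fingers close. It gives the time, the measured TCP pose, the force and the opening at its end, in the units of the state.
- sense(): the state, without advancing time (a new reading comes with each control period).
- capture(name): name is "scene" or "side" or "wrist"; returns the picture (400x640x3 uint8, red, green, blue); there is no depth.
- camera_info(name): a dict with "fx", "fy", "cx", "cy" (pixels), "rvec" (rotation vector, rad) and "tvec" (3), from world to camera coordinates, as OpenCV has them. Camera axes: x right, y down, z forward; pixel columns grow to the right and rows downward; lengths in m; the calibration is good to about 2 mm. The wrist camera is an equidistant fisheye: a pixel r from the principal point sees the ray r / f radians off the axis. A picture is of the moment at which its call begins: read the wrist's pose just before it. camera_info takes no time and is no camera call; for the wrist camera it gives the pose at the moment of the call.
- finish_job(): hands the job in, once; it reports no verdict.
The state is a dict: "time_s": time; "joints": joint angles; "joint_velocities": joint speeds; "effort": joint torques, N m; "tcp_pos": TCP position; "ee_rot": TCP orientation; "wrist_force": force on the tool from outside, world axes, zero at the start; "moment": the same for the moment, N m; "gripper_width": opening from 0.0 (shut) to 1.0 (fully open).
Only numpy, scipy, OpenCV 4.12 (cv2) and the standard library are available. Lean on these libraries where they do the work, as an engineer would, in place of code of your own. Each camera call takes 0.05 s, during which the arm holds its last target. There are 200 camera calls.

## Working session

There is one attempt and no reset: what is moved stays moved. The work goes in short steps, Python scripts to look and compute and a tool call to move; the robot and the scene stay as the last step left them, time stands still between calls to the robot, and variables do not carry over. Pictures are saved under pics/ and viewed, about 8 in all and at most 12, crops included, and the job is handed in when it is done.

Besides the shell and the picture viewer there is one more tool, called after "Emit:" by a JSON object that holds its "api" and its "payload", one argument or row to a line. jog_arm: Moves the arm, as the interface text tells. Its arguments: {"type":"object","properties":{"series":{"type":"array","items":{"type":"array"}}},"required":["series"]}

```bash
mkdir -p pics; ls; python3 - <<'E'
from station import *
import cv2
s=sense();print(s)
for n in("scene","side","wrist"):
    i=camera_info(n);print(n,i)
    im=capture(n);cv2.imwrite(f"pics/{n}0.png",im[:,:,::-1])
E
```

```text
pics
{'time_s': 0.0, 'joints': array([-5.96104469e+01,  2.20898995e+01,  3.77114572e-01, -3.04249032e-02,
       -6.84112378e+01, -1.48165345e+01]), 'joint_velocities': array([-0.01838872,  0.09232217,  0.04925152, -0.05583656,  0.04302118,
       -0.01648828]), 'effort': array([-3.02578164e-04, -3.90664601e+01,  1.87400740e+01,  4.21965793e+00,
        1.08835791e-02, -2.11639099e-04]), 'tcp_pos': array([ 0.16764095, -0.6014447 ,  0.22144677]), 'ee_rot': array([[-2.68276751e-01, -6.69074163e-04, -9.63341651e-01],
       [ 9.63339328e-01,  2.11694095e-03, -2.68277574e-01],
       [ 2.21883498e-03, -9.99997535e-01,  7.66194165e-05]]), 'wrist_force': array([0.06072983, 0.05503377, 0.74381679]), 'moment': array([-0.03920224,  0.01189594,  0.0104967 ]), 'gripper_width': 0.998882923919622}
scene {'fx': 454.8037340259687, 'fy': 454.8037340259687, 'cx': 316.9269219526082, 'cy': 197.57054399447867, 'rvec': array([ 2.15317393,  0.57877184, -0.30052297]), 'tvec': array([-0.50335074, -0.06037838,  1.12630196])}
side {'fx': 492.9730132523712, 'fy': 492.9730132523712, 'cx': 326.62492004491725, 'cy': 204.12861005481724, 'rvec': array([ 0.3901619 , -2.75008526,  1.17770312]), 'tvec': array([0.56842582, 0.10489481, 0.92146823])}
wrist {'fx': 309.70691628693146, 'fy': 309.70691628693146, 'cx': 317.9825494304401, 'cy': 196.5476904615589, 'rvec': array([-1.78087664, -2.34571608, -0.34920949]), 'tvec': array([ 0.62481575, -0.03349983,  0.39142385])}
```

View pics/scene0.png

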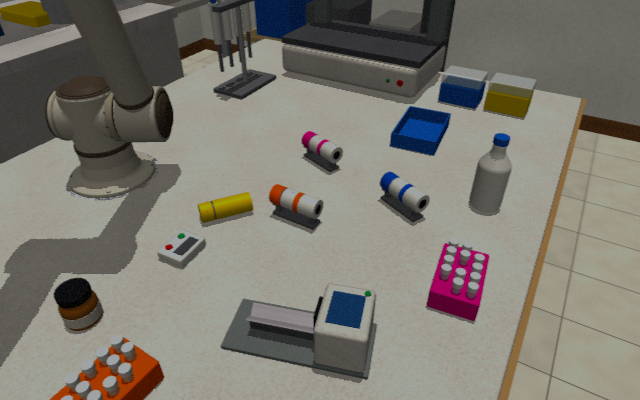

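View pics/side0.png

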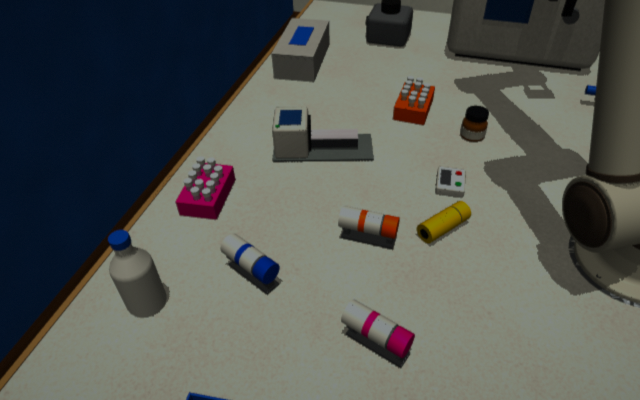

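Scene: orange tube at about (297,203), cap left, base right; cradle at about (300,335), stop to the right. Side: orange tube (369,223), cradle (320,140). I'll zoom both and get the rough orange positions.

```bash
cat > h.py <<'E'
from station import *
import cv2, numpy as np
def ray(n,px,info=None):
    i=info or camera_info(n); R=cv2.Rodrigues(i['rvec'])[0]; t=i['tvec']
    px=np.atleast_2d(np.array(px,float))
    x=(px[:,0]-i['cx'])/i['fx']; y=(px[:,1]-i['cy'])/i['fy']
    if n=='wrist':
        r=np.hypot(x,y)+1e-12; d=np.c_[np.sin(r)*x/r,np.sin(r)*y/r,np.cos(r)]
    else: d=np.c_[x,y,np.ones_like(x)]
    return -R.T@t, d@R
def plane(n,px,z,info=None):
    o,d=ray(n,px,info); return o+d*((z-o[2])/d[:,2])[:,None]
def tri(a,b,na='scene',nb='side'):
    oa,da=ray(na,a); ob,db=ray(nb,b); da,db=da[0],db[0]
    s=np.linalg.lstsq(np.c_[da,-db],ob-oa,rcond=None)[0]
    p,q=oa+s[0]*da,ob+s[1]*db
    return (p+q)/2,np.linalg.norm(p-q)
def proj(n,P,info=None):
    i=info or camera_info(n); R=cv2.Rodrigues(i['rvec'])[0]; c=np.atleast_2d(P)@R.T+i['tvec']
    if n=='wrist':
        r=np.hypot(c[:,0],c[:,1]); th=np.arctan2(r,c[:,2])/r
        u,v=c[:,0]*th,c[:,1]*th
    else: u,v=c[:,0]/c[:,2],c[:,1]/c[:,2]
    return np.c_[u*i['fx']+i['cx'],v*i['fy']+i['cy']]
def blobs(rgb,lo,hi,amin=20):
    m=cv2.inRange(cv2.cvtColor(rgb,cv2.COLOR_RGB2HSV),lo,hi)
    n,_,st,c=cv2.connectedComponentsWithStats(m); return m,[(tuple(st[k]),c[k]) for k in range(1,n) if st[k][4]>=amin]
E
python3 - <<'E'
from h import *
out=[]
for n,(x,y,w,h) in {'scene':(215,275,170,105),'side':(260,95,130,75)}.items():
    im=cv2.imread(f'pics/{n}0.png'); rgb=im[:,:,::-1].copy()
    for s,c in blobs(rgb,(5,180,120),(15,255,255))[1]: print(n,s,c.round(1),plane(n,c,.06).round(4))
    c=im[y:y+h,x:x+w]; out.append(cv2.resize(c,(680,int(h*680/w)) ,interpolation=cv2.INTER_CUBIC)[:300] if 0 else cv2.resize(c,(int(w*290/h),290),interpolation=cv2.INTER_CUBIC))
W=max(o.shape[1] for o in out)
cv2.imwrite('pics/crop.png',np.vstack([cv2.copyMakeBorder(o,0,0,0,W-o.shape[1],0) for o in out]))
i=camera_info('wrist');print('wristcam',(-cv2.Rodrigues(i['rvec'])[0].T@i['tvec']).round(3),cv2.Rodrigues(i['rvec'])[0][2].round(3))
E
```

```text
scene (np.int32(270), np.int32(184), np.int32(17), np.int32(16), np.int32(142)) [276.6 191. ] [[0.4435 0.0714 0.06  ]]
scene (np.int32(293), np.int32(193), np.int32(11), np.int32(13), np.int32(60)) [297.  198.6] [[0.4951 0.07   0.06  ]]
scene (np.int32(79), np.int32(345), np.int32(79), np.int32(55), np.int32(1224)) [122.2 374.3] [[ 0.5015 -0.3854  0.06  ]]
scene (np.int32(109), np.int32(347), np.int32(6), np.int32(8), np.int32(35)) [111.3 350.5] [[ 0.4579 -0.3673  0.06  ]]
scene (np.int32(119), np.int32(354), np.int32(7), np.int32(9), np.int32(40)) [122.  357.9] [[ 0.4808 -0.368   0.06  ]]
scene (np.int32(50), np.int32(386), np.int32(31), np.int32(14), np.int32(178)) [ 65.2 393.9] [[ 0.4591 -0.4427  0.06  ]]
side (np.int32(395), np.int32(83), np.int32(40), np.int32(29), np.int32(304)) [414.4 100.3] [[ 0.4683 -0.3493  0.06  ]]
side (np.int32(358), np.int32(210), np.int32(9), np.int32(15), np.int32(82)) [362.2 217.1] [[0.4973 0.084  0.06  ]]
side (np.int32(383), np.int32(215), np.int32(16), np.int32(17), np.int32(201)) [390.  222.8] [[0.4442 0.0847 0.06  ]]
wristcam [ 0.09  -0.624  0.383] [ 0.279  0.08  -0.957]
```

View pics/crop.png

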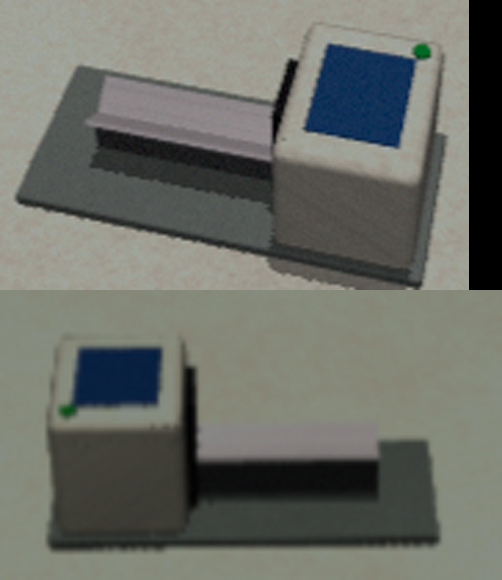

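The crop shows plate corners, rail edges and the black stop plate in both views. Next I'll turn those into points.

```bash
python3 - <<'E'
from h import *
S=lambda u,v:(215+(u+.5)*105/290-.5,275+(v+.5)*105/290-.5)
D=lambda u,v:(260+(u+.5)*75/290-.5,95+(v-290+.5)*75/290-.5)
for nm,n,f,pts,z in [('plate BL,FL,FR','scene',S,[(80,65),(17,200),(418,283)],.008),('plate FL?,.. ','side',D,[(428,440),(438,542),(50,546)],.008),
  ('blue tl tr br bl','scene',S,[(327,44),(414,57),(400,146),(306,132)],.09),('blue','side',D,[(77,348),(161,347),(160,403),(74,405)],.09),
  ('rail scene far-left,near-left,near-right','scene',S,[(105,76),(90,125),(272,160)],.044),('rail side tl? bl, tr br','side',D,[(377,424),(378,460),(198,461)],.044),
  ('stop top','scene',S,[(290,60)],.084),('stop top','side',D,[(196,367)],.084)]:
    print(nm,n,plane(n,[f(*p) for p in pts],z)[:,:2].round(4).tolist())
for n in('scene','side'):
    im=cv2.imread(f'pics/{n}0.png')[:,:,::-1].copy()
    for s,c in blobs(im,(100,150,60),(125,255,255),100)[1]:
        print(n,'blue blob',s,c.round(1),plane(n,c,.09).round(4))
E
```

```text
plate BL,FL,FR scene [[0.5305, -0.1629], [0.5603, -0.2597], [0.7796, -0.1924]]
plate FL?,..  side [[0.5561, -0.2553], [0.5273, -0.1554], [0.7493, -0.0896]]
blue tl tr br bl scene [[0.6912, -0.1344], [0.7371, -0.1188], [0.7564, -0.1758], [0.7105, -0.1922]]
blue side [[0.7581, -0.1777], [0.7097, -0.1921], [0.6915, -0.136], [0.7388, -0.1209]]
rail scene far-left,near-left,near-right scene [[0.5708, -0.185], [0.5847, -0.2179], [0.6861, -0.1867]]
rail side tl? bl, tr br side [[0.5802, -0.2133], [0.5707, -0.1775], [0.6739, -0.1479]]
stop top scene [[0.6766, -0.1501]]
stop top side [[0.6858, -0.1858]]
scene blue blob (np.int32(255), np.int32(0), np.int32(40), np.int32(39), np.int32(1238)) [273.   17.3] [[-0.2424  1.0506  0.09  ]]
scene blue blob (np.int32(439), np.int32(83), np.int32(46), np.int32(26), np.int32(758)) [459.3  94.9] [[0.6529 0.6669 0.09  ]]
scene blue blob (np.int32(390), np.int32(107), np.int32(60), np.int32(48), np.int32(1844)) [420.2 130.4] [[0.6296 0.4181 0.09  ]]
scene blue blob (np.int32(495), np.int32(133), np.int32(15), np.int32(14), np.int32(156)) [501.8 139.5] [[0.8109 0.4693 0.09  ]]
scene blue blob (np.int32(381), np.int32(172), np.int32(17), np.int32(17), np.int32(155)) [387.5 178.9] [[0.6435 0.1865 0.09  ]]
scene blue blob (np.int32(326), np.int32(291), np.int32(39), np.int32(37), np.int32(1046)) [345.6 309.3] [[ 0.7245 -0.1569  0.09  ]]
side blue blob (np.int32(290), np.int32(27), np.int32(24), np.int32(18), np.int32(289)) [301.3  35.4] [[ 0.8341 -0.5623  0.09  ]]
side blue blob (np.int32(280), np.int32(111), np.int32(21), np.int32(13), np.int32(265)) [290.1 117. ] [[ 0.7242 -0.1553  0.09  ]]
side blue blob (np.int32(108), np.int32(230), np.int32(21), np.int32(15), np.int32(241)) [117.7 237. ] [[0.8892 0.2763 0.09  ]]
side blue blob (np.int32(253), np.int32(256), np.int32(23), np.int32(24), np.int32(291)) [262.4 266.3] [[0.6219 0.2683 0.09  ]]
```

Cradle: every route gives the seat near (0.681, -0.1665), yaw about 17°, with sizes within a few mm. The orange tube's middle is near (0.485, 0.0775), with its axis along about +x. I'm moving above the tube for a closer wrist look.

Emit:
{"api": "jog_arm", "payload": {
  "series": [
    [[0.0406,0.0016,-0.0349],[0,0,0],0.087],
    [[0.0406,0.0016,-0.0349],[0,0,0],0.087],
    [[0.0406,0.0016,-0.0349],[0,0,0],0.087],
    [[0.0406,0.0016,-0.0349],[0,0,0],0.087],
    [[0.0406,0.0016,-0.0349],[0,0,0],0.087],
    [[0.0406,0.0016,-0.0349],[0,0,0],0.087],
    [[0.0406,0.0016,-0.0349],[0,0,0],0.087],
    [[0.0406,0.0016,-0.0349],[0,0,0],0.087],
    [[0.0406,0.0016,-0.0349],[0,0,0],0.087],
    [[0.0406,0.0016,-0.0349],[0,0,0],0.087]
  ]
}}

```text
time_s: 1.4
tcp_pos: [0.3953, -0.1155, 0.2066]
ee_rot: [[-0.269, 0.001, -0.963], [0.963, 0.0, -0.269], [-0.0, -1.0, -0.001]]
wrist_force: [1.2, -0.8, -0.3]
gripper_width: 0.995
```

Emit:
{"api": "jog_arm", "payload": {
  "series": [
    [[0.0406,0.0016,-0.0349],[0,0,0],0.087],
    [[0.0406,0.0016,-0.0349],[0,0,0],0.087],
    [[0.0406,0.0016,-0.0349],[0,0,0],0.087],
    [[0.0406,0.0016,-0.0349],[0,0,0],0.087],
    [[0,0,0],[0,5,0],0.087],
    [[0,0,0],[0,5,0],0.087],
    [[0,0,0],[0,5,0],0.087],
    [[0,0,0],[0,1.5,0],0.087],
    [[0,0,0],[0,0,0],0.087],
    [[0,0,0],[0,0,0],0.087]
  ]
}}

```text
time_s: 2.65
tcp_pos: [0.4858, 0.0766, 0.2001]
ee_rot: [[0.016, -0.0, -1.0], [1.0, -0.0, 0.016], [-0.0, -1.0, 0.0]]
wrist_force: [-0.3, 0.2, 0.2]
gripper_width: 1.002
```

```bash
cat > w.py <<'E'
from h import *
import sys
s=sense(); i=camera_info('wrist'); im=capture('wrist')
print(s['time_s'],s['tcp_pos'].round(4),s['ee_rot'].round(4).tolist(),s['wrist_force'].round(1),s['gripper_width'])
cv2.imwrite(f'pics/{sys.argv[1]}.png',im[:,:,::-1]); np.save(f'pics/{sys.argv[1]}.npy',i,allow_pickle=True)
E
python3 w.py w1
```

```text
2.65 [0.4858 0.0766 0.2001] [[0.0156, -0.0, -0.9999], [0.9999, -0.0, 0.0156], [-0.0, -1.0, 0.0]] [-0.3  0.2  0.2] 1.0024491284344328
```

View pics/w1.png

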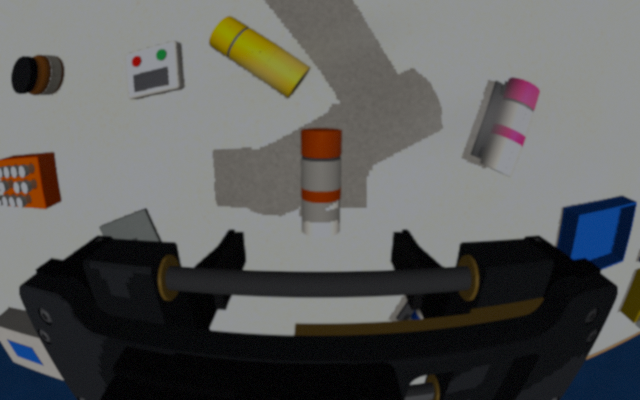

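The wrist view looks straight down on the tube: cap end near (321,130), base near (321,235), edges at columns 302 and 341. I'll measure these at axis height.

```bash
python3 - <<'E'
from h import *
im=cv2.imread('pics/w1.png')[:,:,::-1].copy(); i=np.load('pics/w1.npy',allow_pickle=True).item()
m,b=blobs(im,(3,150,70),(14,255,255),60)
for s,c in b:
    x,y,w,h,_=s
    if not 280<x<340: continue
    print(s)
    for r in (y+h//4,y+h//2,y+3*h//4):
        q=np.flatnonzero(m[r,290:355])+290
        P=plane('wrist',[(q[0]-.5,r),(q[-1]+.5,r)],.046,i); print(r,q[0],q[-1],P[:,:2].round(4).tolist(),'mid',P.mean(0)[:2].round(4),'w',np.linalg.norm(P[0]-P[1]).round(4))
c=im[:,321].astype(int).sum(1); print([(r,c[r]) for r in range(122,136)],[(r,c[r]) for r in range(200,246,1)])
print('ends z=.046/.06', plane('wrist',[(321,128),(321,235.5)],.046,i).round(4),plane('wrist',[(321,128),(321,235)],.06,i).round(4))
print('proj',proj('wrist',[[.431,.077,.046],[.541,.077,.046],[.541,.077,.067]],i).round(1))
E
```

```text
(np.int32(302), np.int32(129), np.int32(39), np.int32(30), np.int32(1108))
136 302 340 [[0.436, 0.0594], [0.4365, 0.0992]] mid [0.4362 0.0793] w 0.0397
144 302 340 [[0.4442, 0.0592], [0.4448, 0.0992]] mid [0.4445 0.0792] w 0.0399
151 302 340 [[0.4515, 0.0591], [0.4521, 0.0991]] mid [0.4518 0.0791] w 0.0401
(np.int32(302), np.int32(190), np.int32(38), np.int32(12), np.int32(372))
193 302 339 [[0.4965, 0.0578], [0.4971, 0.0982]] mid [0.4968 0.078 ] w 0.0404
196 302 339 [[0.4998, 0.0577], [0.5004, 0.0982]] mid [0.5001 0.078 ] w 0.0405
199 304 337 [[0.5032, 0.0598], [0.5037, 0.0961]] mid [0.5034 0.0779] w 0.0363
[(122, np.int64(290)), (123, np.int64(293)), (124, np.int64(292)), (125, np.int64(292)), (126, np.int64(282)), (127, np.int64(249)), (128, np.int64(187)), (129, np.int64(131)), (130, np.int64(120)), (131, np.int64(133)), (132, np.int64(154)), (133, np.int64(160)), (134, np.int64(163)), (135, np.int64(162))] [(200, np.int64(152)), (201, np.int64(169)), (202, np.int64(229)), (203, np.int64(287)), (204, np.int64(316)), (205, np.int64(322)), (206, np.int64(320)), (207, np.int64(322))
[... 302 characters left out ...]
(340)), (222, np.int64(383)), (223, np.int64(421)), (224, np.int64(435)), (225, np.int64(440)), (226, np.int64(441)), (227, np.int64(440)), (228, np.int64(439)), (229, np.int64(439)), (230, np.int64(438)), (231, np.int64(438)), (232, np.int64(441)), (233, np.int64(438)), (234, np.int64(437)), (235, np.int64(437)), (236, np.int64(440)), (237, np.int64(437)), (238, np.int64(433)), (239, np.int64(430)), (240, np.int64(432)), (241, np.int64(431)), (242, np.int64(435)), (243, np.int64(429)), (244, np.int64(428)), (245, np.int64(431))]
ends z=.046/.06 [[0.4281 0.0794 0.046 ]
 [0.546  0.0779 0.046 ]] [[0.4271 0.0793 0.06  ]
 [0.5392 0.0779 0.06  ]]
proj [[318.7 130.8]
 [320.1 231.4]
 [320.2 239.3]]
```

The tube's base is near x=0.539, middle (0.484, 0.0784), yaw -1.2°; measured width 40 against 42 mm. I'll descend, close, then lift a little.

Emit:
{"api": "jog_arm", "payload": {
  "series": [
    [[0.0018,0.018,0.002],[0,0.3,0],0.087],
    [[0,0.018,0],[0,0,0],0.087],
    [[0,0.018,0],[0,0,0],0.087],
    [[0,0.018,0],[0,0,0],0.087],
    [[0,0.018,0],[0,0,0],0.087],
    [[0,0.018,0],[0,0,0],0.087],
    [[0,0.018,0],[0,0,0],0.087],
    [[0,0.018,0],[0,0,0],0.087],
    [[0,0.018,0],[0,0,0],0.087],
    [[0,0.011,0],[0,0,0],0.087]
  ]
}}

```text
time_s: 3.95
tcp_pos: [0.4838, 0.0784, 0.0264]
ee_rot: [[0.021, -0.001, -1.0], [1.0, -0.0, 0.021], [-0.0, -1.0, 0.001]]
wrist_force: [0.1, -0.6, 0.3]
gripper_width: 0.996
```

Emit:
{"api": "jog_arm", "payload": {
  "series": [
    [[0,0,0],[0,0,0],0.065],
    [[0,0,0],[0,0,0],0.055],
    [[0,0,0],[0,0,0],0.048],
    [[0,0,0],[0,0,0],0.043],
    [[0,0,0],[0,0,0],0.03],
    [[0,0,0],[0,0,0],0.03],
    [[0,0,0],[0,0,0],0.03],
    [[0,0,0],[0,0,0],0.03]
  ]
}}

```text
time_s: 4.95
tcp_pos: [0.4843, 0.0792, 0.0275]
ee_rot: [[0.021, 0.001, -1.0], [1.0, 0.001, 0.021], [0.001, -1.0, -0.001]]
wrist_force: [-2.8, 4.7, 3.2]
gripper_width: 0.476
```

Gripped at 41 mm, which fits a 42 mm tube. I'll lift, turn towards the cradle's yaw and go to a viewpoint beside the cradle.

Emit:
{"api": "jog_arm", "payload": {
  "series": [
    [[0,-0.006,0],[0,0,0],0.03],
    [[0,-0.012,0],[0,0,0],0.03],
    [[0,-0.02,0],[0,0,0],0.03],
    [[0,-0.025,0],[0,0,0],0.03],
    [[0,-0.025,0],[0,0,0],0.03],
    [[0,-0.025,0],[0,0,0],0.03],
    [[0,-0.025,0],[0,0,0],0.03],
    [[0,-0.025,0],[0,0,0],0.03],
    [[0,-0.025,0],[0,-2.2,0],0.03],
    [[0,-0.015,0],[0,-4,0],0.03]
  ]
}}

```text
time_s: 6.2
tcp_pos: [0.4838, 0.078, 0.2319]
ee_rot: [[-0.088, 0.001, -0.996], [0.996, 0.0, -0.088], [0.0, -1.0, -0.001]]
wrist_force: [0.1, 0.4, -1.2]
gripper_width: 0.473
```

Emit:
{"api": "jog_arm", "payload": {
  "series": [
    [[0,0,0],[0,-4,0],0.03],
    [[0,0,0],[0,-4,0],0.03],
    [[0,0,0],[0,-4,0],0.03],
    [[-0.03,0,-0.03],[0,0,0],0.03],
    [[-0.03,0,-0.03],[0,0,0],0.03],
    [[-0.03,0,-0.035],[0,0,0],0.03],
    [[-0.03,0,-0.035],[0,0,0],0.03],
    [[-0.03,0,-0.035],[0,0,0],0.03],
    [[-0.03,0,-0.025],[0,0,0],0.03],
    [[0,0,0],[0,0,0],0.03]
  ]
}}

```text
time_s: 7.45
tcp_pos: [0.7188, -0.0403, 0.2281]
ee_rot: [[-0.289, -0.003, -0.957], [0.957, -0.001, -0.289], [0.0, -1.0, 0.003]]
wrist_force: [-1.1, 0.5, -2.8]
gripper_width: 0.472
```

```bash
python3 w.py w2
```

```text
7.45 [ 0.7188 -0.0403  0.2281] [[-0.2889, -0.003, -0.9574], [0.9574, -0.0005, -0.2889], [0.0004, -1.0, 0.003]] [-1.1  0.5 -2.8] 0.4717857627684846
```

View pics/w2.png

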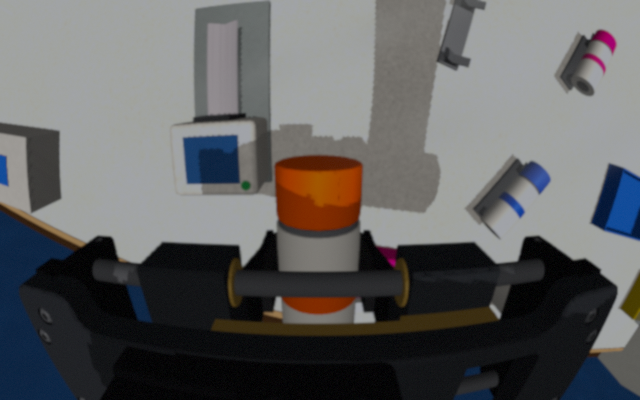

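The view shows the held tube (cap at (318,190)), the rail at columns 207–240, rows 22–115, the black stop at row about 118 and the blue top at (212,160). I'll get the rail axis and seat from this.

```bash
python3 - <<'E'
from h import *
im=cv2.imread('pics/w2.png')[:,:,::-1].copy(); i=np.load('pics/w2.npy',allow_pickle=True).item()
g=im.astype(int).sum(2)
M=[]
for r in range(30,110,8):
    q=np.flatnonzero(g[r,203:246]>270)+203
    P=plane('wrist',[(q[0]-.5,r),(q[-1]+.5,r)],.044,i); M.append(P.mean(0)[:2]); 
    gp=g[r]; 
    print(r,q[0],q[-1],'w',np.linalg.norm(P[0]-P[1]).round(4),P.mean(0)[:2].round(4))
M=np.array(M); d=np.polyfit(M[:,0],M[:,1],1); print('yaw',np.degrees(np.arctan(d[0])), 'y at x=.681',np.polyval(d,.681))
b=[c for s,c in blobs(im,(100,150,60),(125,255,255),300)[1] if 180<c[0]<245]; print('blue',b,plane('wrist',b,.09,i).round(4))
print('col222',g[16:30,224].tolist(),g[108:126,224].tolist(), im[60,195:275:6].sum(1).tolist())
print('far end z .044/.036',plane('wrist',[(224,22.5)],.044,i).round(4),'stop top front edge rows 114..120 z=.084',plane('wrist',[(220,r) for r in(114,116,118,120)],.084,i).round(4))
print('proj seat, stop top, rail ends edge z',proj('wrist',[[.681,-.1665,.058],[.681,-.1665,.084],[.681,-.1665,.044],[.576,-.1987,.044]],i).round(1))
E
```

```text
30 203 245 w 0.0521 [ 0.5835 -0.1937]
38 203 245 w 0.052 [ 0.5928 -0.1907]
46 203 245 w 0.0518 [ 0.602  -0.1877]
54 203 245 w 0.0518 [ 0.6111 -0.1849]
62 203 245 w 0.0517 [ 0.6202 -0.1821]
70 203 245 w 0.0517 [ 0.6292 -0.1794]
78 203 245 w 0.0517 [ 0.6381 -0.1768]
86 203 245 w 0.0517 [ 0.6471 -0.1742]
94 203 245 w 0.0518 [ 0.656  -0.1717]
102 203 245 w 0.0519 [ 0.6649 -0.1692]
yaw 16.7174987575521 y at x=.681 -0.1640657329395636
blue [array([211.34776903, 159.19378828])] [[ 0.7213 -0.1539  0.09  ]]
col222 [310, 307, 312, 312, 310, 311, 315, 338, 377, 402, 412, 414, 415, 413] [419, 417, 418, 412, 387, 331, 242, 156, 109, 98, 102, 120, 192, 290, 380, 441, 470, 481] [310, 300, 379, 422, 415, 406, 400, 299, 315, 320, 322, 329, 321, 480]
far end z .044/.036 [[ 0.5748 -0.1959  0.044 ]] stop top front edge rows 114..120 z=.084 [[ 0.6751 -0.1576  0.084 ]
 [ 0.677  -0.1571  0.084 ]
 [ 0.679  -0.1566  0.084 ]
 [ 0.681  -0.1561  0.084 ]]
proj seat, stop top, rail ends edge z [[218.5 116.5]
 [210.7 117.6]
 [222.3 116. ]
 [221.5  23. ]]
```

```bash
python3 - <<'E'
from h import *
im=cv2.imread('pics/w2.png')[:,:,::-1].copy(); i=np.load('pics/w2.npy',allow_pickle=True).item()
g=im.astype(int).sum(2)
M=[];N=[]
def cross(v,t): 
    k=np.flatnonzero(np.diff(v>t)); return [float(a+(t-v[a])/(v[a+1]-v[a])) for a in k]
for r in range(30,108,6):
    q=[c+203 for c in cross(g[r,203:246],358)]
    P=plane('wrist',[(q[0],r),(q[-1],r)],.044,i); M.append(P.mean(0)[:2])
    p=[c+180 for c in cross(g[r,180:290],390)]; Q=plane('wrist',[(p[0],r),(p[-1],r)],.008,i); N.append(Q.mean(0)[:2])
    print(r,np.round(q,1),np.linalg.norm(P[0]-P[1]).round(4),P.mean(0)[:2].round(4),np.round([p[0],p[-1]],1),np.linalg.norm(Q[0]-Q[1]).round(4),Q.mean(0)[:2].round(4))
for A in(M,N):
    A=np.array(A); d=np.polyfit(A[:,0],A[:,1],1); print('yaw',np.degrees(np.arctan(d[0])), 'y at x=.58,.68',np.polyval(d,[.58,.68]))
# held tube: cap edges
m,b=blobs(im,(3,150,70),(14,255,255),300)
for r in (175,190,205,214):
    q=np.flatnonzero(m[r,260:380])+260; P=plane('wrist',[(q[0]-.5,r),(q[-1]+.5,r)],.247,i); print('cap',r,q[0],q[-1],P.mean(0)[:2].round(4),np.linalg.norm(P[0]-P[1]).round(4))
E
```

```text
30 [206.9 236.1] 0.0355 [ 0.5841 -0.1963] [194.  269.9] 0.1003 [ 0.5749 -0.198 ]
36 [206.8 236. ] 0.0354 [ 0.5911 -0.1942] [193.8 269.9] 0.1003 [ 0.5826 -0.1957]
42 [206.7 235.8] 0.0353 [ 0.5981 -0.1921] [193.7 269.9] 0.1005 [ 0.5903 -0.1933]
48 [206.6 235.8] 0.0354 [ 0.605 -0.19 ] [193.6 269.8] 0.1003 [ 0.5979 -0.1911]
54 [206.5 235.6] 0.0353 [ 0.6119 -0.1881] [193.5 270. ] 0.1006 [ 0.6055 -0.1887]
60 [206.4 235.8] 0.0355 [ 0.6187 -0.1859] [193.4 269.8] 0.1003 [ 0.613  -0.1866]
66 [206.4 235.9] 0.0356 [ 0.6254 -0.1838] [193.5 269.9] 0.1004 [ 0.6204 -0.1842]
72 [206.4 236. ] 0.0358 [ 0.6322 -0.1817] [193.6 269.8] 0.1001 [ 0.6279 -0.182 ]
78 [206.4 236.2] 0.036 [ 0.6389 -0.1797] [193.6 269.8] 0.1 [ 0.6353 -0.1798]
84 [206.4 236.2] 0.036 [ 0.6456 -0.1778] [193.7 269.8] 0.1 [ 0.6427 -0.1776]
90 [206.4 236.2] 0.036 [ 0.6523 -0.1758] [193.8 269.9] 0.1 [ 0.65   -0.1753]
96 [206.6 236.3] 0.0359 [ 0.6589 -0.1738] [194. 270.] 0.1 [ 0.6573 -0.1731]
102 [206.8 236.5] 0.036 [ 0.6655 -0.1717] [194.2 270. ] 0.0999 [ 0.6646 -0.1709]
yaw 16.78443335688884 y at x=.58,.68 [-0.19754718 -0.16738504]
yaw 16.831086717082982 y at x=.58,.68 [-0.19649854 -0.16624754]
cap 175 276 361 [ 0.6726 -0.0549] 0.0409
cap 190 276 360 [ 0.6798 -0.053 ] 0.0409
cap 205 278 359 [ 0.687  -0.0506] 0.0401
cap 214 278 358 [ 0.6915 -0.0494] 0.04
```

The rail axis is solid: plate 100.0 mm wide, rail about 36 mm, yaw 16.8°, passing (0.680, -0.1667). The tool yaw already matches. I'll go above the V at the 25 mm gap and stop about 20 mm high.

Emit:
{"api": "jog_arm", "payload": {
  "series": [
    [[-0.015,0,0.02],[0,0,0],0.03],
    [[-0.025,0,0.03],[0,0,0],0.03],
    [[-0.025,0,0.03],[0,0,0],0.03],
    [[-0.025,0,0.03],[0,0,0],0.03],
    [[-0.0145,0,0.03],[0,0,0],0.03],
    [[-0.005,0.015,0.014],[0,0,0],0.03],
    [[0,0.03,0],[0,0,0],0.03],
    [[0,0.03,0],[0,0,0],0.03],
    [[0,0.03,0],[0,0,0],0.03],
    [[0,0.03,0],[0,0,0],0.03]
  ]
}}

```text
time_s: 8.75
tcp_pos: [0.6018, -0.1872, 0.0954]
ee_rot: [[-0.293, 0.0, -0.956], [0.956, 0.0, -0.293], [-0.0, -1.0, -0.0]]
wrist_force: [-0.4, -0.3, -1.7]
gripper_width: 0.473
```

Emit:
{"api": "jog_arm", "payload": {
  "series": [
    [[0,0.02,0],[0,0,0],0.03],
    [[0,0.01,0],[0,0,0],0.03],
    [[0,0,0],[0,0,0],0.03],
    [[0,0,0],[0,0,0],0.03]
  ]
}}

```text
time_s: 9.25
tcp_pos: [0.6035, -0.1878, 0.0665]
ee_rot: [[-0.292, 0.002, -0.956], [0.956, -0.0, -0.292], [-0.001, -1.0, -0.002]]
wrist_force: [-0.4, -0.2, -1.2]
gripper_width: 0.469
```

```bash
cat > look.py <<'E'
from h import *
import sys
s=sense(); print(s['time_s'],s['tcp_pos'].round(4),s['wrist_force'].round(2),s['moment'].round(2),s['gripper_width'])
e=s['tcp_pos']-[.68,-.1667,0]; a=np.radians(16.8); print('along',e[0]*np.cos(a)+e[1]*np.sin(a),'lat',-e[0]*np.sin(a)+e[1]*np.cos(a),'yaw',np.degrees(np.arctan2(-s['ee_rot'][0,0],s['ee_rot'][1,0])))
A=capture('scene');B=capture('side');cv2.imwrite(f'pics/{sys.argv[1]}_sc.png',A[:,:,::-1]);cv2.imwrite(f'pics/{sys.argv[1]}_si.png',B[:,:,::-1])
a=cv2.resize(A[230:380,205:405],(780,585),interpolation=cv2.INTER_CUBIC)[:,:]; b=cv2.resize(B[70:170,260:393],(780,586),interpolation=cv2.INTER_CUBIC)
cv2.imwrite(f'pics/{sys.argv[1]}.png',cv2.resize(np.vstack([a,b]),None,fx=.5,fy=.5,interpolation=cv2.INTER_AREA)[:,:,::-1])
E
python3 look.py k1
```

```text
9.25 [ 0.6035 -0.1878  0.0665] [-0.36 -0.19 -1.16] [ 0.02 -0.04 -0.02] 0.46910581601035517
along -0.07931352511472413 lat 0.001870490373720831 yaw 17.00166802898902
```

View pics/k1.png

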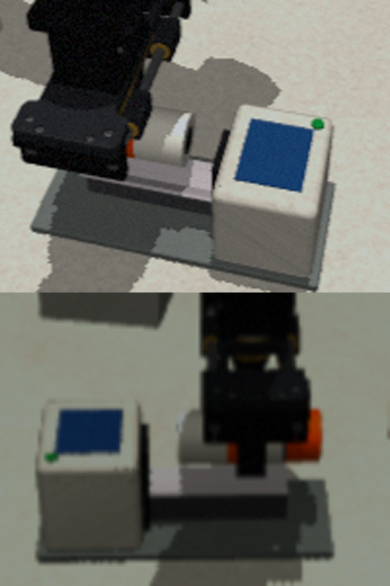

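Side view: tube base at crop x≈180, stop at 148, rail 148–288 (=110 mm), so the gap is about 25 mm. Lateral is 1.5 mm off, which I'll trim while lowering.

Emit:
{"api": "jog_arm", "payload": {
  "series": [
    [[-0.0015,0.006,0.001],[0,0.2,0],0.03],
    [[0,0.006,0],[0,0,0],0.03],
    [[0,0.005,0],[0,0,0],0.03],
    [[0,0.003,0],[0,0,0],0.03],
    [[0,0.002,0],[0,0,0],0.03],
    [[0,0,0],[0,0,0],0.03]
  ]
}}

```text
time_s: 10.1
tcp_pos: [0.6023, -0.1896, 0.043]
ee_rot: [[-0.289, -0.0, -0.957], [0.957, -0.0, -0.289], [0.0, -1.0, 0.0]]
wrist_force: [0.2, -0.3, -2.2]
gripper_width: 0.479
```

Emit:
{"api": "jog_arm", "payload": {
  "series": [
    [[0,0.001,0],[0,0,0],0.03],
    [[0,0.001,0],[0,0,0],0.03],
    [[0,0,0],[0,0,0],0.03]
  ]
}}

```text
time_s: 10.48
tcp_pos: [0.6023, -0.1896, 0.0411]
ee_rot: [[-0.289, -0.0, -0.957], [0.957, 0.0, -0.289], [0.0, -1.0, 0.0]]
wrist_force: [0.3, 0.7, -2.3]
gripper_width: 0.472
```

Emit:
{"api": "jog_arm", "payload": {
  "series": [
    [[0,0.001,0],[0,0,0],0.03],
    [[0,0,0],[0,0,0],0.03]
  ]
}}

```text
time_s: 10.72
tcp_pos: [0.6025, -0.1897, 0.0402]
ee_rot: [[-0.289, 0.0, -0.957], [0.957, -0.0, -0.289], [-0.0, -1.0, -0.0]]
wrist_force: [0.1, -0.8, -2.2]
gripper_width: 0.472
```

Emit:
{"api": "jog_arm", "payload": {
  "series": [
    [[0,0.0007,0],[0,0,0],0.03],
    [[0,0,0],[0,0,0],0.03]
  ]
}}

```text
time_s: 10.98
tcp_pos: [0.6027, -0.1899, 0.04]
ee_rot: [[-0.289, 0.001, -0.957], [0.957, -0.0, -0.289], [-0.001, -1.0, -0.001]]
wrist_force: [-1.1, -0.7, 1.5]
gripper_width: 0.475
```

Emit:
{"api": "jog_arm", "payload": {
  "series": [
    [[0,0.0007,0],[0,0,0],0.03],
    [[0,0,0],[0,0,0],0.03]
  ]
}}

```text
time_s: 11.22
tcp_pos: [0.6029, -0.1901, 0.0397]
ee_rot: [[-0.289, 0.001, -0.957], [0.957, -0.001, -0.289], [-0.001, -1.0, -0.001]]
wrist_force: [-1.0, -2.2, 5.0]
gripper_width: 0.477
```

The tube is seated: the vertical reading rose from -2 to +5 N, lateral offset 0.0 mm, base about 25 mm from the stop. Sliding now.

Emit:
{"api": "jog_arm", "payload": {
  "series": [
    [[-0.0005,0,-0.002],[0,0,0],0.03],
    [[0,0,-0.003],[0,0,0],0.03],
    [[0,0,-0.003],[0,0,0],0.03],
    [[0,0,-0.003],[0,0,0],0.03],
    [[0,0,-0.003],[0,0,0],0.03],
    [[0,0,-0.003],[0,0,0],0.03],
    [[0,0,-0.002],[0,0,0],0.03],
    [[0,0,0],[0,0,0],0.03]
  ]
}}

```text
time_s: 12.22
tcp_pos: [0.6178, -0.1858, 0.0394]
ee_rot: [[-0.288, -0.006, -0.958], [0.958, -0.001, -0.288], [0.001, -1.0, 0.006]]
wrist_force: [-7.2, -4.6, 9.4]
gripper_width: 0.477
```

Emit:
{"api": "jog_arm", "payload": {
  "series": [
    [[0,0,-0.001],[0,0,0],0.03],
    [[0,0,-0.001],[0,0,0],0.03],
    [[0,0,0],[0,0,0],0.03]
  ]
}}

```text
time_s: 12.6
tcp_pos: [0.6195, -0.1853, 0.0394]
ee_rot: [[-0.288, -0.007, -0.958], [0.958, -0.001, -0.288], [0.001, -1.0, 0.007]]
wrist_force: [-7.2, -4.6, 9.2]
gripper_width: 0.475
```

Sliding with 8 N of drag under an 11 N down load. I'll relieve the down load slightly and go on.

Emit:
{"api": "jog_arm", "payload": {
  "series": [
    [[0,-0.0008,0],[0,0,0],0.03],
    [[0,0,-0.001],[0,0,0],0.03],
    [[0,0,-0.001],[0,0,0],0.03],
    [[0,0,-0.001],[0,0,0],0.03],
    [[0,0,0],[0,0,0],0.03]
  ]
}}

```text
time_s: 13.22
tcp_pos: [0.625, -0.1837, 0.0395]
ee_rot: [[-0.289, -0.001, -0.957], [0.957, -0.001, -0.289], [-0.0, -1.0, 0.002]]
wrist_force: [-2.8, -4.7, 3.8]
gripper_width: 0.473
```

Emit:
{"api": "jog_arm", "payload": {
  "series": [
    [[0,0,-0.001],[0,0,0],0.03],
    [[0,0,-0.001],[0,0,0],0.03],
    [[0,0,0],[0,0,0],0.03]
  ]
}}

```text
time_s: 13.6
tcp_pos: [0.6267, -0.1832, 0.0395]
ee_rot: [[-0.289, -0.002, -0.957], [0.957, -0.001, -0.289], [-0.0, -1.0, 0.002]]
wrist_force: [-2.9, -4.9, 3.7]
gripper_width: 0.476
```

Emit:
{"api": "jog_arm", "payload": {
  "series": [
    [[-0.0005,0,-0.001],[0,0,0],0.03],
    [[0,0,0],[0,0,0],0.03]
  ]
}}

```text
time_s: 13.85
tcp_pos: [0.6267, -0.1832, 0.0395]
ee_rot: [[-0.288, -0.004, -0.957], [0.957, -0.0, -0.288], [0.001, -1.0, 0.004]]
wrist_force: [-5.9, -3.4, 6.2]
gripper_width: 0.478
```

Emit:
{"api": "jog_arm", "payload": {
  "series": [
    [[0,0,-0.001],[0,0,0],0.03],
    [[0,0,0],[0,0,0],0.03]
  ]
}}

```text
time_s: 14.1
tcp_pos: [0.6267, -0.1832, 0.0395]
ee_rot: [[-0.288, -0.006, -0.958], [0.958, -0.0, -0.288], [0.001, -1.0, 0.006]]
wrist_force: [-7.7, -4.6, 7.1]
gripper_width: 0.471
```

Motion stopped at (0.6267, -0.1832) while the force rises. I'll push a bit more to tell the stop from sticking.

Emit:
{"api": "jog_arm", "payload": {
  "series": [
    [[0,0,-0.001],[0,0,0],0.03],
    [[0,0,-0.001],[0,0,0],0.03],
    [[0,0,-0.001],[0,0,0],0.03],
    [[0,0,0],[0,0,0],0.03]
  ]
}}

```text
time_s: 14.6
tcp_pos: [0.6267, -0.1831, 0.0394]
ee_rot: [[-0.288, -0.013, -0.958], [0.958, -0.001, -0.288], [0.003, -1.0, 0.013]]
wrist_force: [-13.3, -7.1, 11.3]
gripper_width: 0.48
```

```bash
python3 look.py k2
```

```text
14.6 [ 0.6267 -0.1831  0.0394] [-13.27  -7.11  11.27] [-1.9   3.51  0.12] 0.4802271565492371
along -0.05581270654900859 lat -0.0003202929424592077 yaw 16.732952683514934
```

View pics/k2.png

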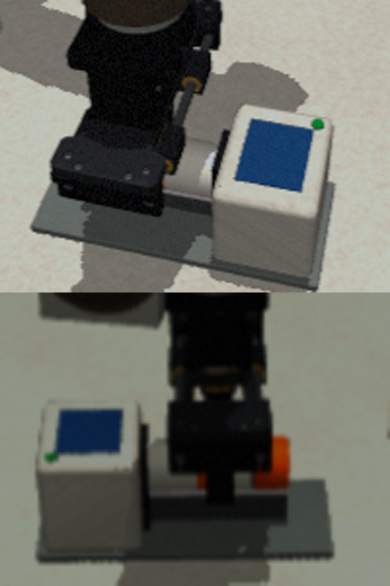

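Both views show the base flat against the black stop, the cap end level with the rail's end (110 mm) and no gap. The force reached 15 N with no motion, so it is home. I'll relax the push, then open.

Emit:
{"api": "jog_arm", "payload": {
  "series": [
    [[0,0,0.0015],[0,0,0],0.03],
    [[0,0,0.0015],[0,0,0],0.03],
    [[0,0,0.0015],[0,0,0],0.03],
    [[0,0,0],[0,0,0],0.03]
  ]
}}

```text
time_s: 15.2
tcp_pos: [0.6267, -0.1832, 0.0395]
ee_rot: [[-0.288, -0.003, -0.958], [0.958, -0.0, -0.288], [0.001, -1.0, 0.003]]
wrist_force: [-4.4, -3.6, 4.8]
gripper_width: 0.472
```

Emit:
{"api": "jog_arm", "payload": {
  "series": [
    [[0,0,0],[0,0,0],0.044],
    [[0,0,0],[0,0,0],0.05],
    [[0,0,0],[0,0,0],0.06],
    [[0,0,0],[0,0,0],0.075],
    [[0,0,0],[0,0,0],0.08],
    [[0,0,0],[0,0,0],0.08],
    [[0,0,0],[0,0,0],0.08]
  ]
}}

```text
time_s: 16.08
tcp_pos: [0.628, -0.1829, 0.0396]
ee_rot: [[-0.289, 0.0, -0.957], [0.957, 0.0, -0.289], [-0.0, -1.0, -0.0]]
wrist_force: [-0.6, -0.4, -0.5]
gripper_width: 0.908
```

Emit:
{"api": "jog_arm", "payload": {
  "series": [
    [[0,-0.004,0],[0,0,0],0.08],
    [[0,-0.01,0],[0,0,0],0.08],
    [[0,-0.02,0],[0,0,0],0.08],
    [[0,-0.03,0],[0,0,0],0.08],
    [[0,-0.03,0],[0,0,0],0.08],
    [[0,-0.03,0],[0,0,0],0.08],
    [[0.03,-0.03,0.03],[0,0,0],0.08],
    [[0.04,0,0.04],[0,0,0],0.08],
    [[0.04,0,0.04],[0,0,0],0.08],
    [[0.04,0,0.04],[0,0,0],0.08]
  ]
}}

```text
time_s: 17.32
tcp_pos: [0.4397, -0.082, 0.1944]
ee_rot: [[-0.288, 0.002, -0.958], [0.958, 0.0, -0.288], [-0.0, -1.0, -0.002]]
wrist_force: [-0.4, 1.9, 1.0]
gripper_width: 0.923
```

```bash
python3 look.py k3
```

```text
17.325 [ 0.4397 -0.082   0.1944] [-0.36  1.92  0.99] [ 0.16 -0.03 -0.01] 0.9225725549335627
along -0.20554060799853496 lat 0.15049604316163945 yaw 16.754719255202225
```

View pics/k3.png

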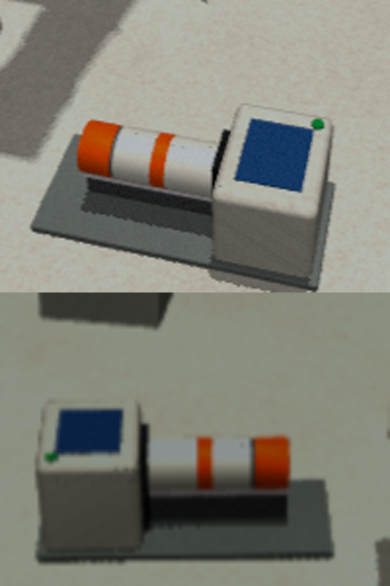

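The tube lies in the V, parallel to the rail, base against the stop with no visible gap, cap outwards. I'll let the arm settle and hand in.

Emit:
{"api": "jog_arm", "payload": {
  "series": [
    [[0,0,0],[0,0,0],0.08],
    [[0,0,0],[0,0,0],0.08],
    [[0,0,0],[0,0,0],0.08],
    [[0,0,0],[0,0,0],0.08]
  ]
}}

```text
time_s: 17.92
tcp_pos: [0.4415, -0.0828, 0.1932]
ee_rot: [[-0.288, -0.001, -0.958], [0.958, -0.0, -0.288], [0.0, -1.0, 0.001]]
wrist_force: [0.1, -0.1, 0.8]
gripper_width: 0.922
```

```bash
python3 - <<'E'
from station import *
print(finish_job(), sense()['time_s'])
E
```

```text
the job is handed in; nothing more can be done
the job is handed in; nothing more can be done
```

The orange tube is in the reader's V cradle, cap outwards, with its base against the stop, and I handed the job in at about 18 s of the 48 s allowed.

- **Lowering:** I gripped the tube at mid-length and lowered it into the V about 25 mm short of the stop. Tool position and a side-view estimate agreed on that gap.
- **Sliding home:** Pushed along the V, the tube stopped moving while the push rose from 4 to 15 N, so I took it as home. I then eased the push to about 5 N, opened the fingers and backed away.
- **Last checks:** The scene and side pictures after release show the tube parallel to the rail, with no visible gap at the stop. Wrist force on the clear arm was under 1 N.
- **Disagreement:** For about 17 mm of the slide the drag was roughly 8 N, above the stated 2 to 5 N, because I was pressing down with about 11 N. After I eased that it fell to about 4 N.
- **Not checked:** I never worked near the pink and blue tubes, but I did not measure them again at the end.

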